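Line up the parcels for collection

ROBOT

A 6-joint arm with a two-finger parallel gripper is mounted at the origin on the work surface. World frame = base frame: x ahead of the robot, y to its left, z up, the work surface at z = 0. Lengths are in mm, angles in rad, forces in N, time in s.
With the tool pointing down it reaches from about 400 to 925 mm from the base axis. Payload 12.5 kg.
Tool frame: the origin (TCP) lies midway between the tips of the shut fingers; the grasp point (between the pads) lies 19 mm behind it; z points along the fingers, y is the line along which they close (so a half turn about z gives the same grasp; the last joint's range is limited). The gripper opens to 95 mm and grips with 3 to 60 N. Pads are 20 mm wide; open, the fingers measure 119 mm over their backs; the gripper's body (75 mm by 180 mm) begins 59 mm behind the grasp point.
Start: joints at [1.242, 0.491, 1.559, -0, 1.092, -0.106], TCP at [138.082, 609.574, 214.661] pointing down, gripper open.
Joint ranges: [-3.1, 3.1], [-0.84, 2.19], [0.05, 2.79], [-1.13, 4.28], [0.06, 2.93], [-2.69, 2.69]. Speed limits (rad/s): [2.22, 2.22, 2.79, 3.14, 3.14, 3.14].

INTERFACE

Orientations are given as [roll, pitch, yaw] about the fixed x, y, z axes, in that order (R = Rz(yaw) Ry(pitch) Rx(roll)).
In Python, from cell import env gives the robot as it stands.
- The arm moves only by the tool arm_command, never from a script. Its argument "targets" is a list of rows, each a list of 5 numbers: the shift along the tool's x, y, z in mm, then the turn about the tool's z in degrees, then the opening, from 0 (shut) to 1 (fully open). In form: [[tx, ty, tz, roll, fingers], ...]. A call has 1 to 5 rows; each row is the pose to reach, as a shift and turn from the pose commanded when the call began, along the tool's axes at that moment; what a row does not reach only later rows make up. A row lasts 1/10 s, in which the tool goes at most 50 mm and 8.59 degrees, less where a joint would pass 70% of its speed; a pose out of reach is approached as far as the arm can. A call with a gripper value outside its range is refused whole. The fingers move at their own pace and stop on an object; the grip force is fixed at half the most. Time passes only in rows, so rows that repeat a pose let the fingers close. It gives the time, the measured TCP pose, the force, the opening and the grip force at its end, in the units of the state.
- env.state(): the state, without advancing time (a new reading comes with each control period).
- env.read_camera(name): name is "scene" or "side" or "wrist"; returns a dict with "frame" (420x560x3 uint8, red, green, blue), "vertical_fov" (degrees; the focal length in pixels is half the picture's height over the tangent of half this angle, whatever the lens; pixels are square), "cx", "cy" (the principal point, pixels), "world_from_camera" (4x4, takes a point from camera to world coordinates); the wrist camera has in their place "hand_eye" (4x4, takes a point from camera to tool coordinates, whose origin is the TCP and whose axes are the flange's). Camera axes: x right, y down, z forward; pixel columns grow to the right and rows downward; lengths in mm; the calibration is good to about 2 mm. The wrist camera is an equidistant fisheye: a pixel r from the principal point sees the ray r / f radians off the axis. A picture is of the moment at which its call begins: read the wrist's pose just before it. There is no depth.
- env.job_done(): hands the job in; it is judged then, once.
The state is a dict: "t": time; "joints": joint angles; "qvel": joint speeds; "tau": joint torques, N m; "eef_pos": TCP position; "tcp_rot": TCP orientation; "ft_force": force on the tool from outside, world axes, zero at the start; "moment": the same for the moment, N m; "opening": opening from 0.0 (shut) to 1.0 (fully open); "grip_force": force on a finger pad.
Only numpy, scipy, OpenCV 4.12 (cv2) and the standard library are available. Lean on these libraries where they do the work, as an engineer would, in place of code of your own. Each camera call takes 0.05 s, during which the arm holds its last target. There are 200 camera calls.

TASK

Line up the four parcels on the mats of the pick-up ledge in order of height, one to a mat: the tallest on the mat next to the brass bell, the shortest on the mat next to the pen pot. Stand each one upright in the middle of its mat, the cartons square to the ledge, and do not tip any parcel over on the way.

Things in the scene. Friction and masses are not known exactly. Their poses are not given: they have to be found in the camera images.
- carton_tall: tallest parcel: upright cardboard carton, 56 x 56 mm, 140 mm high, about 0.28 kg, rigid, standing on the counter. Origin at the centre of its underside, z up its height. x and y square to its sides.
- tube: second tallest parcel: upright cardboard mailing tube with a white cap on top, 56 mm diameter, 110 mm high, about 0.16 kg, rigid, standing on the counter. Origin at the centre of its underside, z up its height.
- carton_mid: third tallest parcel: cardboard carton, 56 mm along its x, 62 mm along its y, 80 mm high, about 0.18 kg, rigid, standing on the counter. Origin at the centre of its underside, z up its height.
- carton_low: shortest parcel: cardboard carton, 58 mm along its x, 76 mm along its y, 50 mm high, about 0.12 kg, rigid, standing on the counter. Origin at the centre of its underside, z up its height.
- bay_1: flat grey fabric mat, 90 x 90 mm, 2 mm thick, one of four alike on the ledge, the leftmost as the robot sees it (larger y). Origin at the centre of its underside, 28 mm above the counter (parcels stand 2 mm higher); axes parallel to the ledge's.
- bay_2: flat grey fabric mat, 90 x 90 mm, 2 mm thick, one of four alike on the ledge, second from the left. Origin at the centre of its underside, 28 mm above the counter (parcels stand 2 mm higher); axes parallel to the ledge's.
- bay_3: flat grey fabric mat, 90 x 90 mm, 2 mm thick, one of four alike on the ledge, third from the left. Origin at the centre of its underside, 28 mm above the counter (parcels stand 2 mm higher); axes parallel to the ledge's.
- bay_4: flat grey fabric mat, 90 x 90 mm, 2 mm thick, one of four alike on the ledge, the rightmost (smaller y). Origin at the centre of its underside, 28 mm above the counter (parcels stand 2 mm higher); axes parallel to the ledge's.
- ledge: fixed dark wooden pick-up ledge on the counter, 620 mm long, 120 mm deep, 28 mm high, with steel trim; four mats in a row along its middle, 100 mm from centre to centre. Origin at the centre of its underside; y along its length towards bay_1, x square to it, away from the robot.
- bell: brass counter bell on a black foot, 72 mm diameter, 53 mm high, fixed on the ledge 100 mm beyond the centre of the last mat, at one end or the other; at the other end, the same distance out, a fixed steel pen pot (68 mm diameter, 90 mm high, pens up to 145 mm). Origin at the centre of its underside.
Not all that is in view belongs to the job. Leave any red look-alike of the carton_mid alone.

How it is judged:
By the outcome, as a careful person would: the job done as asked, in the order asked, and still so for the second after the job is handed in, with the robot touching nothing.
It also fails if it takes over 99 s, if anything falls off the work surface, if the arm or the gripper's body presses on something with over 40 N, if the wrist force passes 120 N, or if a joint passes its speed limit or range.

## Working session

There is one attempt and no reset: what is moved stays moved. The work goes in short steps, Python scripts to look and compute and a tool call to move; the robot and the scene stay as the last step left them, time stands still between calls to the robot, and variables do not carry over. Pictures are saved under pics/ and viewed, at most 14 in all, crops included, and the job is handed in when it is done.

Besides the shell and the picture viewer there is one more tool, called after "Call:" by a JSON object that holds its "api" and its "payload", one argument or row to a line. arm_command: Moves the arm, as the interface text tells. Its arguments: {"type":"object","properties":{"targets":{"type":"array","items":{"type":"array","items":{"type":"number"}}}},"required":["targets"]}

```bash
ls; mkdir -p pics; python3 - <<'E'
from cell import env
import cv2,numpy as np,pickle
d={}
for n in ("scene","side","wrist"):
    c=env.read_camera(n);d[n]=c
    cv2.imwrite(f"pics/{n}0.png",c["frame"][:,:,::-1])
    print(n,{k:(np.round(v,3).tolist() if k!="frame" else 0) for k,v in c.items()})
pickle.dump(d,open("c0.pkl","wb"))
print(env.state())
E
```

```text
pics
scene {'frame': 0, 'vertical_fov': 48.71, 'cx': 278.059, 'cy': 204.527, 'world_from_camera': [[-0.65, 0.428, -0.627, 1278.811], [0.76, 0.383, -0.526, 566.656], [0.015, -0.818, -0.575, 717.939], [0.0, 0.0, 0.0, 1.0]]}
side {'frame': 0, 'vertical_fov': 43.098, 'cx': 275.839, 'cy': 211.207, 'world_from_camera': [[0.891, -0.244, 0.382, -20.257], [-0.453, -0.437, 0.777, -1180.96], [-0.023, -0.866, -0.5, 757.954], [0.0, 0.0, 0.0, 1.0]]}
wrist {'frame': 0, 'vertical_fov': 65.706, 'cx': 281.896, 'cy': 209.247, 'hand_eye': [[0.0, -0.959, -0.285, 81.429], [1.0, 0.0, -0.0, 0.301], [0.0, -0.285, 0.959, -169.975], [0.0, 0.0, 0.0, 1.0]]}
{'t': 0.15, 'joints': array([ 1.24240115e+00,  4.91384981e-01,  1.55929351e+00, -8.94843274e-06,
        1.09165249e+00, -1.05585096e-01]), 'qvel': array([-0.00193655, -0.00201709, -0.00293493, -0.00058475,  0.00016895,
        0.00045008]), 'tau': array([ 1.24120608e-03, -6.12894416e+01, -2.58277738e+01,  6.92824577e-02,
        4.73682338e-02, -9.14619591e-05]), 'eef_pos': array([138.02691538, 609.40743788, 214.22390902]), 'tcp_rot': array([-3.14085760e+00, -6.99180735e-05,  2.91878667e+00]), 'ft_force': array([0.651188  , 0.33027782, 0.32870171]), 'moment': array([-0.06449615,  0.00074185,  0.0267226 ]), 'grip_force': 0.0, 'opening': 1.000906021958839}
```

View pics/scene0.png

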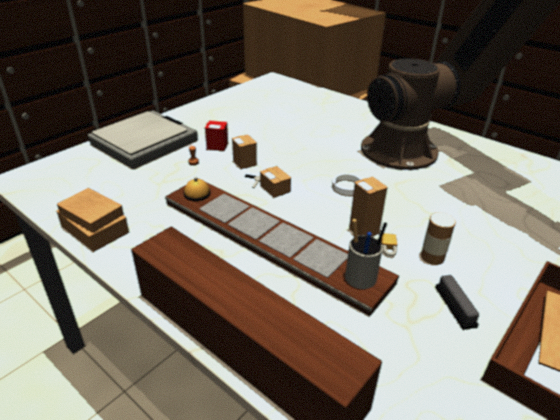

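View pics/side0.png

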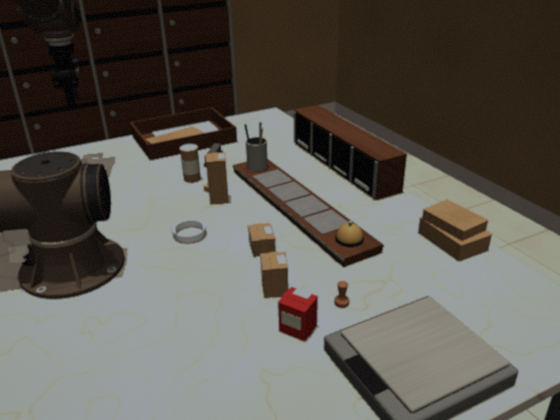

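The bell (197,187 in scene) is at the smaller-y end and the pen pot (363,262) at the larger-y end. That makes the order bay_4 tall, bay_3 tube, bay_2 mid, bay_1 low. In the scene view the parcels are at: tall (368,205), tube (438,238), mid (244,151), low (275,181). The red decoy is at (216,135).

```bash
cat > h.py <<'E'
import numpy as np,cv2
from scipy.spatial.transform import Rotation as R
def plane(c,px,z,st=None):
    """pixels (N,2) -> world points on the plane at height z"""
    px=np.atleast_2d(np.asarray(px,float)); H=c["frame"].shape[0]
    f=H/2/np.tan(np.radians(c["vertical_fov"])/2)
    d=(px-[c["cx"],c["cy"]])/f
    if st is None:
        T=c["world_from_camera"]; r=np.c_[d,np.ones(len(d))]
    else:
        W=np.eye(4);W[:3,:3]=R.from_euler("xyz",st["tcp_rot"]).as_matrix();W[:3,3]=st["eef_pos"]
        T=W@c["hand_eye"]; a=np.linalg.norm(d,axis=1,keepdims=True)
        r=np.c_[d*np.sinc(a/np.pi),np.cos(a)]
    r=r@T[:3,:3].T; o=T[:3,3]
    return o+r*((z-o[2])/r[:,2:])
def totool(st,v):
    return R.from_euler("xyz",st["tcp_rot"]).inv().apply(v)
E
python3 - <<'E'
from h import *
import pickle
d=pickle.load(open("c0.pkl","rb"))
for n in("scene","side"):
    c=d[n];hsv=cv2.cvtColor(c["frame"],cv2.COLOR_RGB2HSV)
    m=((hsv[...,1]<60)&(hsv[...,2]>70)&(hsv[...,2]<190)).astype(np.uint8)
    m=cv2.morphologyEx(m,cv2.MORPH_OPEN,np.ones((3,3)))
    for k in cv2.findContours(m,0,2)[0]:
        w=plane(c,k[:,0],30)[:,:2].astype(np.float32);(x,y),s,a=cv2.minAreaRect(w)
        if 60<min(s) and max(s)<130: print(n,"mat",k[:,0].mean(0),x,y,s,a)
P={"scene":dict(tall=(369,236),tube=(436,260),mid=(244,164),low=(276,192),bell=(197,197),pot=(363,282),red=(217,148)),
"side":dict(tall=(218,200),tube=(191,178),mid=(275,290),low=(262,248),bell=(350,243),pot=(257,170),red=(298,330))}
for n in P:
    for k,p in P[n].items(): print(n,k,plane(d[n],p,30 if k in("bell","pot") else 0)[0].round())
E
```

```text
scene mat [320.73972603 257.17808219] 617.249755859375 141.67103576660156 (91.87276458740234, 91.68819427490234) 2.101640462875366
scene mat [283.86567164 239.50746269] 621.033203125 41.620887756347656 (91.91767120361328, 90.80632781982422) 1.8001503944396973
scene mat [253.43243243 222.2027027 ] 625.7125244140625 -58.378990173339844 (90.39387512207031, 91.01670837402344) 2.106407880783081
scene mat [224.47222222 207.27777778] 629.0969848632812 -158.17645263671875 (90.75508880615234, 91.4691390991211) 1.9340351819992065
side mat [ 18.36585366 160.12195122] -70.77106475830078 668.0015258789062 (117.55499267578125, 108.1477279663086) 87.3982925415039
scene tall [448. 165.   0.]
scene tube [421. 329.   0.]
scene mid [ 400. -309.    0.]
scene low [ 452. -134.    0.]
scene bell [ 644. -244.   30.]
scene pot [623. 253.  30.]
scene red [ 385. -446.    0.]
side tall [439. 141.   0.]
side tube [417. 322.   0.]
side mid [ 395. -320.    0.]
side low [ 443. -152.    0.]
side bell [ 625. -278.   30.]
side pot [602. 213.  30.]
side red [ 378. -459.    0.]
```

View pics/wrist0.png

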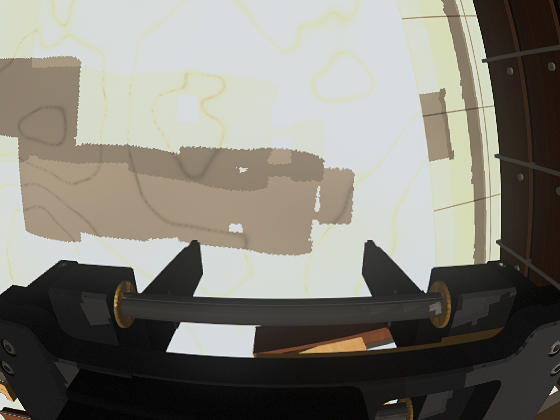

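The four mats come out cleanly: bay_1 (617,142) to bay_4 (629,-158), with the ledge yawed about 2.1°. The wrist view shows only bare counter. I'll move towards the tube next.

Call:
{"api": "arm_command", "payload": {
  "targets": [
    [-35,-30,-8,8,1],
    [-70,-60,-15,16,1],
    [-110,-90,-22,24,1],
    [-145,-120,-30,32,1],
    [-183,-148,-36,40,1]
  ]
}}

```text
t: 0.65
eef_pos: [284.5, 423.1, 251.0]
tcp_rot: [3.141, -0.0, 2.215]
ft_force: [-0.2, 1.3, -0.1]
opening: 0.995
grip_force: 0.0
```

```bash
cat >> h.py <<'E'
def go(st,x,y,z,yaw):
    """shift in tool axes and turn from the state to a pose"""
    v=totool(st,np.array([x,y,z])-st["eef_pos"])
    t=(np.degrees(st["tcp_rot"][2])-yaw+180)%360-180
    print("move",v.round(1),"turn",round(t,2),"rows",np.linalg.norm(v)/50,abs(t)/8.59)
E
python3 - <<'E'
from cell import env
from h import *
s=env.state();print(s["eef_pos"],s["tcp_rot"],s["t"]);go(s,430,240,250,90)
E
```

```text
[284.46079345 423.14604579 251.04254229] [ 3.14137486e+00 -9.55701301e-05  2.21533048e+00] 0.65
move [-233.8    6.3    1. ] turn 36.93 rows 4.678684500051987 4.299078788296253
```

Call:
{"api": "arm_command", "payload": {
  "targets": [
    [-46,1,0,7.5,1],
    [-93,2,0,15,1],
    [-140,4,0,22,1],
    [-187,5,1,29.5,1],
    [-234,6,1,36.9,1]
  ]
}}

```text
t: 1.15
eef_pos: [431.0, 240.4, 249.6]
tcp_rot: [-3.142, -0.0, 1.571]
ft_force: [0.6, 1.5, 0.7]
opening: 1.001
grip_force: 0.0
```

```bash
cat >> h.py <<'E'
def look(name):
    from cell import env
    import pickle
    s=env.state();c=env.read_camera("wrist");pickle.dump((s,c),open(name+".pkl","wb"))
    cv2.imwrite(f"pics/{name}.png",c["frame"][:,:,::-1]);print(s["eef_pos"].round(1),s["tcp_rot"].round(3),s["t"]);return s,c
E
python3 -c "
from h import *
look('w1')"
```

```text
[431.  240.4 249.6] [-3.142 -0.     1.571] 1.15
```

View pics/w1.png

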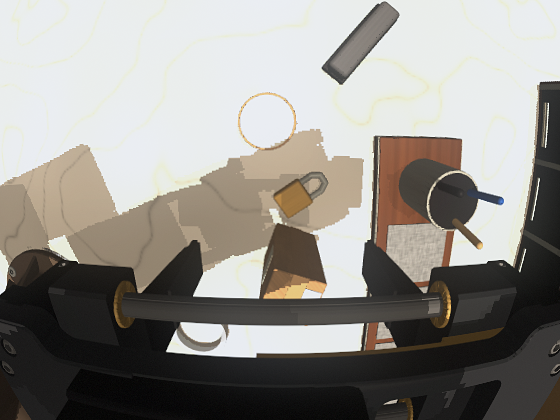

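The tube's rim is at (267,121), seen nearly from above. The tall carton is at about (295,260), partly hidden by the gripper. The cabinet's face starts at column ~540.

```bash
python3 - <<'E'
from h import *
import pickle
s,c=pickle.load(open("w1.pkl","rb"));d=pickle.load(open("c0.pkl","rb"))
hsv=cv2.cvtColor(c["frame"],cv2.COLOR_RGB2HSV);roi=np.zeros(hsv.shape[:2],np.uint8);cv2.circle(roi,(267,121),40,1,-1)
m=((hsv[...,1]>60)&(roi>0)).astype(np.uint8)
p=np.argwhere(m)[:,::-1]
k=cv2.convexHull(p.astype(np.int32))[:,0]
w=plane(c,k,110,s)[:,:2].astype(np.float32)
print(len(p),cv2.minEnclosingCircle(w),cv2.fitEllipse(w))
print("tall top edges",plane(c,[(260,298),(263,272),(320,272),(326,292)],140,s).round())
print("cabinet",plane(c,[(541,84),(525,260)],0,s).round(),plane(c,[(541,84),(525,260)],120,s).round())
print(plane(d["side"],[(294,110),(294,140),(385,190)],0).round())
go(s,*cv2.minEnclosingCircle(w)[0],100,90)
E
```

```text
382 ((413.358154296875, 312.63421630859375), 31.609210968017578) ((415.1801452636719, 314.5130920410156), (54.26773452758789, 60.096946716308594), 156.23049926757812)
tall top edges [[408. 145. 140.]
 [412. 175. 140.]
 [467. 175. 140.]
 [474. 152. 140.]]
cabinet [[847. 407.   0.]
 [866. 102.   0.]] [[727. 382. 120.]
 [742. 165. 120.]]
[[1015.  726.    0.]
 [ 857.  435.    0.]
 [ 906.  -49.    0.]]
move [ 72.2 -17.6 149.6] turn 0.03 rows 3.3411460596081257 0.003243325593037513
```

```bash
python3 - <<'E'
from h import *
import pickle
s,c=pickle.load(open("w1.pkl","rb"))
hsv=cv2.cvtColor(c["frame"],cv2.COLOR_RGB2HSV)
ys,xs=np.mgrid[:420,:560];r=np.hypot(xs-267.5,ys-121)
m=(hsv[...,1]>60)&(r>24)&(r<32)
w=plane(c,np.argwhere(m)[:,::-1],110,s)[:,:2]
from scipy.optimize import least_squares
f=least_squares(lambda q:np.hypot(*(w-q[:2]).T)-q[2],[415,315,27],loss="soft_l1",f_scale=1).x
print(f);go(s,f[0],f[1],75,90)
E
```

```text
[415.70633725 316.10632158  26.66020715]
move [ 75.7 -15.3 174.6] turn 0.03 rows 3.8183128548022602 0.003243325593037513
```

Call:
{"api": "arm_command", "payload": {
  "targets": [
    [40,-8,30,0,1],
    [76,-15,60,0,1],
    [76,-15,105,0,1],
    [76,-15,150,0,1],
    [76,-15,189,0,1]
  ]
}}

```text
t: 1.7
eef_pos: [414.1, 318.1, 58.6]
tcp_rot: [-3.141, 0.0, 1.577]
ft_force: [0.2, 0.3, -0.0]
opening: 1.001
grip_force: 0.0
```

Call:
{"api": "arm_command", "payload": {
  "targets": [
    [0,0,0,0,0.5],
    [0,0,0,0,0.5],
    [0,0,0,0,0.5],
    [0,0,0,0,0.5],
    [0,0,0,0,0.5]
  ]
}}

```text
t: 2.2
eef_pos: [415.3, 318.3, 62.1]
tcp_rot: [3.139, -0.001, 1.577]
ft_force: [0.3, 0.4, -0.3]
opening: 0.637
grip_force: 0.0
```

Call:
{"api": "arm_command", "payload": {
  "targets": [
    [0,0,0,0,0],
    [0,0,0,0,0],
    [0,0,0,0,0],
    [0,0,0,0,0]
  ]
}}

```text
t: 2.6
eef_pos: [415.3, 318.3, 61.8]
tcp_rot: [3.14, -0.001, 1.577]
ft_force: [-0.5, -0.7, 8.8]
opening: 0.582
grip_force: 30.0
```

Call:
{"api": "arm_command", "payload": {
  "targets": [
    [0,0,-40,0,0],
    [0,0,-80,0,0],
    [0,0,-120,0,0],
    [0,0,-160,0,0],
    [0,0,-160,0,0]
  ]
}}

```text
t: 3.1
eef_pos: [416.2, 318.9, 225.7]
tcp_rot: [3.134, -0.004, 1.577]
ft_force: [0.8, 0.8, -2.3]
opening: 0.584
grip_force: 30.0
```

```bash
python3 - <<'E'
from cell import env
from h import *
s=env.state();print(s["eef_pos"],s["tcp_rot"],s["opening"],s["ft_force"]);go(s,625.5,-58,225,92.1)
E
```

```text
[416.16592704 318.90438034 225.70174152] [ 3.13419133 -0.00435763  1.57666631] 0.584390265224613 [ 0.78018779  0.84583577 -2.28494418]
move [-378.1  207.1    0.6] turn -1.76 rows 8.622717865227715 0.20531720211651072
```

Call:
{"api": "arm_command", "payload": {
  "targets": [
    [-40,22,0,0,0],
    [-80,44,0,0,0],
    [-120,66,0,-1,0],
    [-160,88,0,-1,0],
    [-200,110,0,-1.8,0]
  ]
}}

```text
t: 3.6
eef_pos: [526.2, 116.9, 219.9]
tcp_rot: [-3.141, -0.0, 1.608]
ft_force: [0.9, 1.1, -1.3]
opening: 0.585
grip_force: 30.0
```

Call:
{"api": "arm_command", "payload": {
  "targets": [
    [-40,22,0,0,0],
    [-80,44,0,0,0],
    [-120,66,0,0,0],
    [-155,83,0,0,0],
    [-168,91,0,0,0]
  ]
}}

```text
t: 4.1
eef_pos: [623.8, -48.9, 219.2]
tcp_rot: [-3.14, 0.0, 1.605]
ft_force: [-0.7, 1.0, -0.9]
opening: 0.587
grip_force: 30.0
```

```bash
python3 - <<'E'
from cell import env
from h import *
s=env.state();print(s["eef_pos"],s["tcp_rot"],s["opening"],s["ft_force"]);go(s,625.5,-56,93,92.1)
E
```

```text
[623.82737466 -48.88325215 219.23761685] [-3.14039083e+00  7.16413529e-06  1.60545213e+00] 0.58667621554762 [-0.6934075   0.95396714 -0.8724365 ]
move [ -7.2   1.6 126.2] turn -0.11 rows 2.528982537174526 0.013314159569534545
```

Call:
{"api": "arm_command", "payload": {
  "targets": [
    [-4,1,40,0,0],
    [-7,1.5,80,0,0],
    [-7,1.5,112,0,0],
    [-7,1.5,118,0,0],
    [-7,1.5,118,0,0]
  ]
}}

```text
t: 4.6
eef_pos: [624.5, -52.2, 102.0]
tcp_rot: [-3.14, -0.001, 1.608]
ft_force: [-0.4, -0.3, -1.1]
opening: 0.58
grip_force: 30.0
```

Call:
{"api": "arm_command", "payload": {
  "targets": [
    [0,0,3,0,0],
    [0,0,5,0,0],
    [0,0,7,0,0],
    [0,0,7,0,0]
  ]
}}

```text
t: 5.0
eef_pos: [625.0, -52.7, 96.1]
tcp_rot: [3.141, 0.0, 1.608]
ft_force: [0.5, 0.2, -1.3]
opening: 0.585
grip_force: 30.0
```

Call:
{"api": "arm_command", "payload": {
  "targets": [
    [-3.5,0.5,0,0,0],
    [-3.5,0.5,1.5,0,0],
    [-3.5,0.5,3,0,0],
    [-3.5,0.5,4.5,0,0],
    [-3.5,0.5,4.5,0,0]
  ]
}}

```text
t: 5.5
eef_pos: [625.6, -56.3, 91.7]
tcp_rot: [3.141, 0.0, 1.608]
ft_force: [-0.4, -0.9, 6.5]
opening: 0.581
grip_force: 30.0
```

Call:
{"api": "arm_command", "payload": {
  "targets": [
    [0,0,0,0,0.8],
    [0,0,0,0,1],
    [0,0,0,0,1],
    [0,0,0,0,1],
    [0,0,0,0,1]
  ]
}}

```text
t: 6.0
eef_pos: [625.5, -56.2, 91.0]
tcp_rot: [-3.142, -0.0, 1.608]
ft_force: [0.3, 0.2, -0.1]
opening: 0.949
grip_force: 0.0
```

Call:
{"api": "arm_command", "payload": {
  "targets": [
    [0,0,-40,0,1],
    [0,0,-80,0,1],
    [-40,0,-120,0,1],
    [-80,0,-150,0,1],
    [-80,0,-150,0,1]
  ]
}}

```text
t: 6.5
eef_pos: [629.6, -139.8, 245.1]
tcp_rot: [3.136, 0.003, 1.606]
ft_force: [-0.2, 0.6, -0.1]
opening: 0.997
grip_force: 0.0
```

```bash
python3 -c "
from h import *
look('w2')"
```

```text
[ 629.6 -139.8  245.1] [3.136e+00 3.000e-03 1.606e+00] 6.5
```

View pics/w2.png

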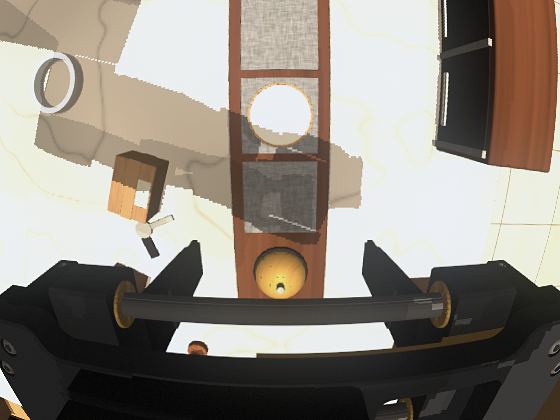

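The tube stands on bay_3, with its rim centred at about (280,114). Bay_4's mat spans (242..319, 162..235) and is free. The low carton's top is at about (135,185), dark sides showing above and to its right.

```bash
cat >> h.py <<'E'
def topface(s,c,box,z,vmin=90,smin=50):
    """min-area rectangle of the bright cardboard (label filled in) in a pixel box, on plane z"""
    x0,y0,x1,y1=box;hsv=cv2.cvtColor(c["frame"],cv2.COLOR_RGB2HSV)[y0:y1,x0:x1]
    m=((hsv[...,1]>smin)&(hsv[...,2]>vmin)&(hsv[...,0]<25)).astype(np.uint8)
    m=cv2.morphologyEx(m,cv2.MORPH_OPEN,np.ones((3,3)))
    k=max(cv2.findContours(m,0,1)[0],key=cv2.contourArea)[:,0]
    h=cv2.convexHull(k)[:,0]+[x0,y0]
    w=plane(c,h,z,s)[:,:2].astype(np.float32);r=cv2.minAreaRect(w)
    print("top",np.round(r[0],1),np.round(r[1],1),round(r[2],1),"px",h.min(0),h.max(0));return r
E
python3 - <<'E'
from h import *
import pickle
from scipy.optimize import least_squares
s,c=pickle.load(open("w2.pkl","rb"));hsv=cv2.cvtColor(c["frame"],cv2.COLOR_RGB2HSV)
ys,xs=np.mgrid[:420,:560];r=np.hypot(xs-280,ys-114)
m=(hsv[...,1]>70)&(hsv[...,2]>120)&(r>26)&(r<38)
w=plane(c,np.argwhere(m)[:,::-1],140,s)[:,:2]
f=least_squares(lambda q:np.hypot(*(w-q[:2]).T)-q[2],[625,-58,27],loss="soft_l1",f_scale=1).x
print("tube",f,len(w))
m=((hsv[...,1]<60)&(hsv[...,2]>50)&(hsv[...,2]<200)).astype(np.uint8)
print("mat4?",plane(c,[(246,162),(318,162),(316,235),(245,233)],30,s).round(1))
print("mat3?",plane(c,[(241,78),(319,77),(318,155),(242,154)],30,s).round(1))
topface(s,c,(95,140,180,230),50,100)
cv2.imwrite("pics/crop2.png",cv2.resize(np.hstack([c["frame"][60:250,90:340,::-1]]),None,fx=3,fy=3,interpolation=2))
E
```

```text
tube [625.08782698 -58.42589842  26.67365456] 457
mat4? [[ 586.5 -116.2   30. ]
 [ 672.6 -113.2   30. ]
 [ 676.1 -206.5   30. ]
 [ 585.7 -206.7   30. ]]
mat3? [[ 578.4  -15.9   30. ]
 [ 669.1  -11.6   30. ]
 [ 672.2 -104.8   30. ]
 [ 581.6 -106.6   30. ]]
top [ 450.5 -139.1] [104.6 115.8] 88.4 px [ 95 140] [179 223]
```

View pics/crop2.png

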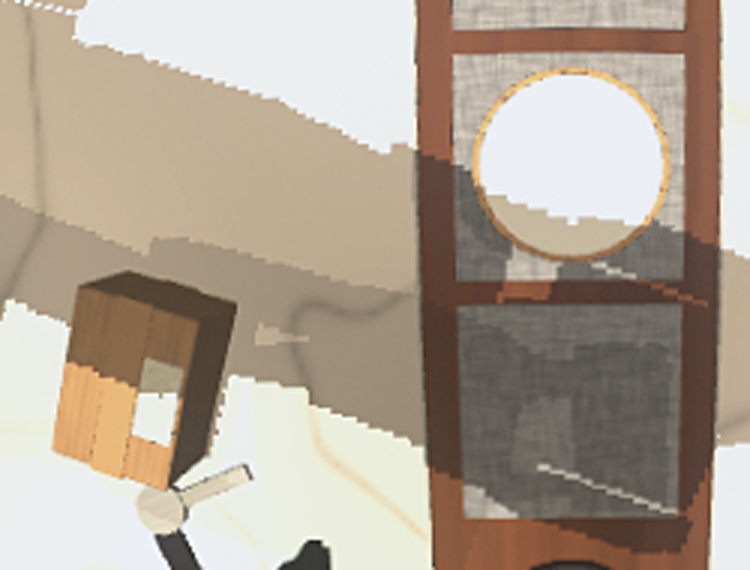

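The crop puts the tube centred on bay_3. The low carton's top corners are at (117,156), (156,167), (146,223) and (107,210), with keys just past its lower-right corner. I also want to know where the pen tips are, for wrist clearance at bay_1.

```bash
python3 - <<'E'
from h import *
import pickle
from cell import env
s,c=pickle.load(open("w2.pkl","rb"))
q=plane(c,[(116.7,155.7),(156,167.3),(146,223.3),(107.3,210)],50,s)[:,:2]
print(q.round(1),q.mean(0)); e=[np.degrees(np.arctan2(*(q[a]-q[b])[::-1])) for a,b in((0,3),(1,2))];print("long axis",e,[np.linalg.norm(q[i]-q[i-1]) for i in range(4)])
yaw=np.mean(e)
go(env.state(),*q.mean(0),14,yaw);go(env.state(),*q.mean(0),120,yaw)
s1,c1=pickle.load(open("w1.pkl","rb"));d=pickle.load(open("c0.pkl","rb"))["scene"]
for z in(140,155,170): print(z,plane(c1,[(480,243),(502,201)],z,s1).round(),plane(d,[(353,221),(369,236),(384,225)],z).round())
E
```

```text
[[ 426.5 -105.9]
 [ 479.7 -120.6]
 [ 460.8 -191.8]
 [ 405.4 -176.1]] [ 443.10559094 -148.59486563]
long axis [np.float64(73.27287057551196), np.float64(75.10867126938179)] [np.float64(73.32383558503082), np.float64(55.249894888516444), np.float64(73.64635909642077), np.float64(57.603047322870815)]
move [  -3.1 -187.   228.7] turn 17.79 rows 5.909716628191413 2.07111966028219
move [  -3.2 -186.6  122.7] turn 17.79 rows 4.468102779717645 2.07111966028219
140 [[642. 201. 140.]
 [663. 248. 140.]] [[589. 192. 140.]
 [610. 243. 140.]
 [558. 248. 140.]]
155 [[631. 207. 155.]
 [650. 251. 155.]] [[607. 202. 155.]
 [627. 252. 155.]
 [577. 256. 155.]]
170 [[620. 214. 170.]
 [638. 255. 170.]] [[625. 212. 170.]
 [645. 260. 170.]
 [596. 264. 170.]]
```

Call:
{"api": "arm_command", "payload": {
  "targets": [
    [0,-42,5,4,1],
    [-1,-84,35,8,1],
    [-2,-126,65,12,1],
    [-3,-164,90,17.8,1],
    [-3,-187,122,17.8,1]
  ]
}}

```text
t: 7.05
eef_pos: [438.6, -144.7, 117.9]
tcp_rot: [-3.14, -0.0, 1.294]
ft_force: [1.5, -0.5, -1.1]
opening: 1.001
grip_force: 0.0
```

```bash
python3 - <<'E'
from cell import env
from h import *
s=env.state();print(s["eef_pos"],s["tcp_rot"]);go(s,443,-148.6,18,74.2)
E
```

```text
[ 438.59356261 -144.65469913  117.94216214] [-3.14013599e+00 -4.74980851e-04  1.29412194e+00]
move [-2.6  5.5 99.9] turn -0.05 rows 2.0023404168518297 0.006085495999470084
```

Call:
{"api": "arm_command", "payload": {
  "targets": [
    [-2.5,5,40,0,1],
    [-2.5,5,75,0,1],
    [-2.5,5,99,0,1],
    [-2.5,5,99,0,1],
    [-2.5,5,99,0,0.7]
  ]
}}

```text
t: 7.55
eef_pos: [445.5, -149.1, 19.9]
tcp_rot: [-3.14, -0.001, 1.298]
ft_force: [0.2, 0.2, -0.2]
opening: 0.955
grip_force: 0.0
```

Call:
{"api": "arm_command", "payload": {
  "targets": [
    [0,0,0,0,0.3],
    [0,0,0,0,0],
    [0,0,0,0,0],
    [0,0,0,0,0],
    [0,0,0,0,0]
  ]
}}

```text
t: 8.05
eef_pos: [445.9, -149.9, 20.6]
tcp_rot: [3.141, -0.0, 1.297]
ft_force: [-0.6, 0.5, 7.1]
opening: 0.608
grip_force: 30.0
```

Call:
{"api": "arm_command", "payload": {
  "targets": [
    [0,0,0,0,0],
    [0,0,0,0,0],
    [0,0,0,0,0]
  ]
}}

```text
t: 8.35
eef_pos: [445.9, -149.9, 20.6]
tcp_rot: [3.141, -0.0, 1.297]
ft_force: [-1.3, 2.0, 6.8]
opening: 0.61
grip_force: 30.0
```

Call:
{"api": "arm_command", "payload": {
  "targets": [
    [0,0,-45,0,0],
    [0,0,-90,0,0],
    [0,0,-135,0,0],
    [0,0,-180,0,0],
    [0,0,-180,0,0]
  ]
}}

```text
t: 8.85
eef_pos: [447.6, -150.7, 205.2]
tcp_rot: [3.133, 0.002, 1.297]
ft_force: [0.2, -0.3, -1.7]
opening: 0.609
grip_force: 30.0
```

```bash
python3 - <<'E'
from cell import env
from h import *
s=env.state();print(s["eef_pos"],s["tcp_rot"],s["opening"]);go(s,617.5,141,200,92.1)
E
```

```text
[ 447.63777152 -150.70781212  205.15256237] [3.13257180e+00 1.61347963e-03 1.29742331e+00] 0.6086015272314217
move [326.7  84.8   5.4] turn -17.76 rows 6.751982618860529 2.0678835713146415
```

Call:
{"api": "arm_command", "payload": {
  "targets": [
    [40,10,0,-4,0],
    [80,20,0,-8,0],
    [120,31,0,-12,0],
    [163,42,0,-17.8,0],
    [163,42,0,-17.8,0]
  ]
}}

```text
t: 9.35
eef_pos: [531.7, -0.7, 199.0]
tcp_rot: [-3.141, -0.001, 1.615]
ft_force: [-0.9, 0.3, -2.2]
opening: 0.605
grip_force: 30.0
```

```bash
python3 - <<'E'
from cell import env
from h import *
s=env.state();print(s["eef_pos"],s["tcp_rot"],s["opening"]);go(s,617.5,141,130,92.1)
E
```

```text
[531.73335777  -0.73598551 199.02585921] [-3.14139085e+00 -7.70611267e-04  1.61491542e+00] 0.6051585726423044
move [137.8  91.9  69.1] turn 0.43 rows 3.589405284850705 0.04980649858112371
```

Call:
{"api": "arm_command", "payload": {
  "targets": [
    [40,27,0,0.3,0],
    [80,54,20,0.3,0],
    [115,77,45,0.3,0],
    [138,92,69,0.3,0],
    [138,92,69,0.3,0]
  ]
}}

```text
t: 9.85
eef_pos: [616.3, 139.1, 126.4]
tcp_rot: [-3.136, 0.0, 1.605]
ft_force: [0.9, -0.7, -2.3]
opening: 0.612
grip_force: 30.0
```

Call:
{"api": "arm_command", "payload": {
  "targets": [
    [0,0,20,0,0],
    [0,0,40,0,0],
    [0,0,60,0,0],
    [0,0,68,0,0],
    [0,0,68,0,0]
  ]
}}

```text
t: 10.35
eef_pos: [616.5, 136.2, 62.3]
tcp_rot: [-3.14, 0.0, 1.602]
ft_force: [0.2, -0.0, -1.5]
opening: 0.61
grip_force: 30.0
```

```bash
python3 - <<'E'
from cell import env
from h import *
s=env.state();print(s["eef_pos"],s["tcp_rot"],s["opening"]);go(s,617.5,141,51,92.1)
E
```

```text
[616.47320517 136.21218366  62.27784963] [-3.13952735e+00  1.62240474e-04  1.60192173e+00] 0.6098960000267575
move [ 4.8  1.2 11.3] turn -0.32 rows 0.24590029286126122 0.03686210836760419
```

Call:
{"api": "arm_command", "payload": {
  "targets": [
    [5.5,1,4,-0.3,0],
    [5.5,1,7,-0.3,0],
    [5.5,1,10,-0.3,0],
    [5.5,1,11.5,-0.3,0],
    [5.5,1,11.5,-0.3,0]
  ]
}}

```text
t: 10.85
eef_pos: [617.9, 142.6, 51.6]
tcp_rot: [-3.142, -0.0, 1.608]
ft_force: [-1.0, 0.7, -1.7]
opening: 0.611
grip_force: 30.0
```

Call:
{"api": "arm_command", "payload": {
  "targets": [
    [-0.5,0,0.7,0,0],
    [-0.5,0,1.4,0,0],
    [-0.5,0,1.4,0,0],
    [-0.5,0,1.4,0,0.8],
    [-0.5,0,1.4,0,1]
  ]
}}

```text
t: 11.35
eef_pos: [618.1, 142.1, 50.3]
tcp_rot: [3.141, -0.0, 1.608]
ft_force: [-1.0, -0.1, 0.4]
opening: 0.723
grip_force: 0.0
```

Call:
{"api": "arm_command", "payload": {
  "targets": [
    [0,0,0,0,1],
    [0,0,0,0,1],
    [0,0,-40,0,1],
    [0,0,-80,0,1],
    [0,0,-125,0,1]
  ]
}}

```text
t: 11.85
eef_pos: [617.5, 142.0, 176.0]
tcp_rot: [-3.14, 0.0, 1.608]
ft_force: [0.1, 0.7, 0.4]
opening: 1.002
grip_force: 0.0
```

```bash
python3 - <<'E'
from cell import env
from h import *
s=env.state();print(s["eef_pos"],s["tcp_rot"],s["opening"]);go(s,445,60,250,92.1)
E
```

```text
[617.51640902 142.00598876 175.98887968] [-3.13994425e+00  4.91891253e-05  1.60801551e+00] 1.0020450324362358
move [ -75.5 -175.6  -73.7] turn 0.03 rows 4.097049646090597 0.0037836908887844745
```

Call:
{"api": "arm_command", "payload": {
  "targets": [
    [-10,-15,-30,0,1],
    [-30,-50,-55,0,1],
    [-55,-90,-74,0,1],
    [-78,-120,-74,0,1],
    [-78,-120,-74,0,1]
  ]
}}

```text
t: 12.35
eef_pos: [498.2, 58.0, 250.3]
tcp_rot: [3.141, 0.0, 1.607]
ft_force: [0.7, 0.1, -0.2]
opening: 1.002
grip_force: 0.0
```

```bash
python3 -c "
from h import *
look('w3')"
```

```text
[498.2  58.  250.3] [3.141 0.    1.607] 12.35
```

View pics/w3.png

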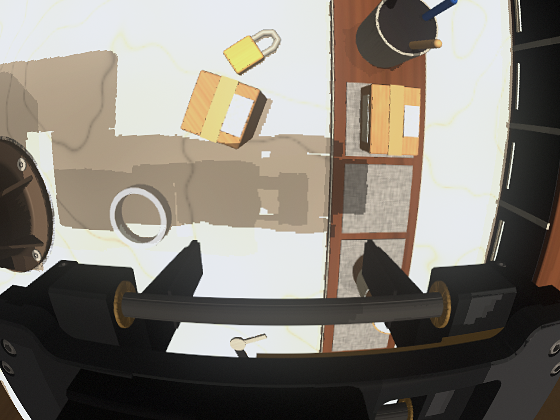

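The tall carton's top is at about (221,108), and the low carton on bay_1 has its top at (370..419, 85..155). I'll enlarge both to read the corners.

```bash
python3 - <<'E'
from h import *
import pickle
s,c=pickle.load(open("w3.pkl","rb"))
f=c["frame"][:,:,::-1]
cv2.imwrite("pics/crop3.png",cv2.resize(np.hstack([f[55:165,170:280],f[55:165,330:440]]),None,fx=3.5,fy=3.5,interpolation=2))
E
```

```text
(no output)
```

View pics/crop3.png

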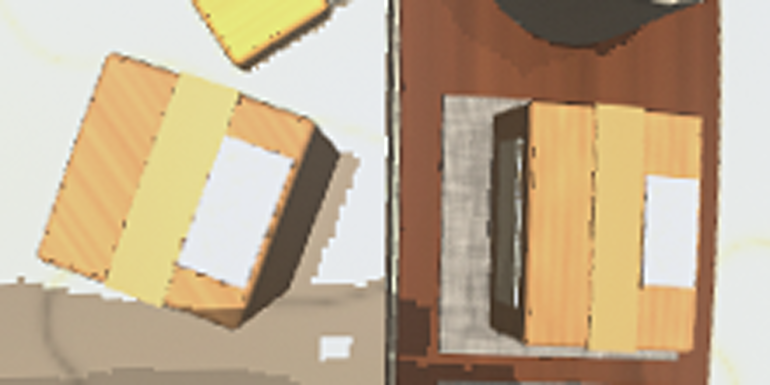

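```bash
python3 - <<'E'
from h import *
import pickle
s,c=pickle.load(open("w3.pkl","rb"))
def rect(p,off,z):
    q=plane(c,np.array(p)/3.5+off,z,s)[:,:2]
    v=(q[0]-q[3])+(q[1]-q[2]);print(q.mean(0).round(1),"yaw of vertical edge",np.degrees(np.arctan2(v[1],v[0])).round(1),[round(float(np.linalg.norm(q[i]-q[i-1])),1) for i in range(4)]);return q.mean(0),np.degrees(np.arctan2(v[1],v[0]))
m,y=rect([(110,53),(315,122),(237,325),(38,257)],[170,55],140)
rect([(145,102),(317,117),(309,350),(137,346)],[330,55],80)
print(plane(c,np.array([(57,95),(56,355),(295,357)])/3.5+[330,55],30,s).round(1))
go(s,*m,250,y);go(s,*m,82,y)
E
```

```text
[440.7 143.8] yaw of vertical edge 70.6 [54.3, 54.3, 53.7, 54.1]
[617.4 142.2] yaw of vertical edge 92.1 [75.2, 57.1, 74.4, 58.2]
[[569.9 183.7  30. ]
 [574.7  93.1  30. ]
 [665.1  98.5  30. ]]
move [ 87.8 -54.4   0.2] turn 21.41 rows 2.06535842723242 2.4928783119954305
move [ 87.8 -54.5 168.2] turn 21.41 rows 3.9491059398332315 2.4928783119954305
```

Call:
{"api": "arm_command", "payload": {
  "targets": [
    [40,-25,0,7,1],
    [75,-45,0,14,1],
    [88,-54.5,10,21.4,1],
    [88,-54.5,40,21.4,1],
    [88,-54.5,80,21.4,1]
  ]
}}

```text
t: 12.9
eef_pos: [444.5, 147.0, 169.3]
tcp_rot: [3.138, -0.002, 1.236]
ft_force: [1.5, 0.2, 0.2]
opening: 0.997
grip_force: 0.0
```

```bash
python3 - <<'E'
from cell import env
from h import *
s=env.state();print(s["eef_pos"],s["tcp_rot"]);go(s,440.7,143.8,76,70.6)
E
```

```text
[444.48466562 147.00916476 169.31541824] [ 3.13809617e+00 -2.17125085e-03  1.23609010e+00]
move [-4.5 -2.8 93.3] turn 0.22 rows 1.868945126467601 0.025930844670474434
```

Call:
{"api": "arm_command", "payload": {
  "targets": [
    [-4,-2.5,30,0,1],
    [-4,-2.5,65,0,1],
    [-4,-2.5,94,0,1],
    [-4,-2.5,94,0,1],
    [-4,-2.5,94,0,0.5]
  ]
}}

```text
t: 13.4
eef_pos: [440.0, 143.0, 75.2]
tcp_rot: [-3.141, 0.0, 1.235]
ft_force: [-0.5, 0.8, -0.1]
opening: 0.959
grip_force: 0.0
```

Call:
{"api": "arm_command", "payload": {
  "targets": [
    [0,0,0,0,0.3],
    [0,0,0,0,0],
    [0,0,0,0,0],
    [0,0,0,0,0],
    [0,0,0,0,0]
  ]
}}

```text
t: 13.9
eef_pos: [439.8, 142.7, 75.7]
tcp_rot: [3.141, -0.001, 1.234]
ft_force: [-0.3, 0.6, 6.0]
opening: 0.587
grip_force: 30.0
```

Call:
{"api": "arm_command", "payload": {
  "targets": [
    [0,0,0,0,0],
    [0,0,0,0,0],
    [0,0,0,0,0]
  ]
}}

```text
t: 14.2
eef_pos: [439.8, 142.7, 75.7]
tcp_rot: [3.141, -0.0, 1.235]
ft_force: [-0.4, 0.0, 6.9]
opening: 0.588
grip_force: 30.0
```

Call:
{"api": "arm_command", "payload": {
  "targets": [
    [0,0,-30,0,0],
    [0,0,-75,0,0],
    [0,0,-120,0,0],
    [0,0,-165,0,0],
    [0,0,-170,0,0]
  ]
}}

```text
t: 14.7
eef_pos: [440.9, 142.9, 249.8]
tcp_rot: [3.135, -0.004, 1.235]
ft_force: [-0.0, -0.6, -2.6]
opening: 0.587
grip_force: 30.0
```

```bash
python3 - <<'E'
from cell import env
from h import *
s=env.state();print(s["eef_pos"],s["tcp_rot"],s["opening"]);go(s,500,-30,245,92.1)
E
```

```text
[440.93888113 142.90749804 249.78606733] [ 3.13486677 -0.003858    1.23463869] 0.5871881215393331
move [-143.8  112.8    5. ] turn -21.36 rows 3.6555779340994246 2.486660512742472
```

Call:
{"api": "arm_command", "payload": {
  "targets": [
    [-30,23,0,-5,0],
    [-70,55,0,-11,0],
    [-110,86,0,-17,0],
    [-144,113,0,-21.4,0],
    [-144,113,0,-21.4,0]
  ]
}}

```text
t: 15.2
eef_pos: [499.7, -34.8, 243.8]
tcp_rot: [-3.14, 0.0, 1.607]
ft_force: [0.7, 0.2, -3.0]
opening: 0.588
grip_force: 30.0
```

```bash
python3 - <<'E'
from cell import env
from h import *
s=env.state();print(s["eef_pos"],s["tcp_rot"],s["opening"]);go(s,629.3,-160,245,92.1)
E
```

```text
[499.67750326 -34.8059242  243.81905111] [-3.14045774e+00  4.02876802e-04  1.60658536e+00] 0.5884233095051895
move [-129.8  125.1   -1.3] turn -0.05 rows 3.6042720716457124 0.005755439122908704
```

Call:
{"api": "arm_command", "payload": {
  "targets": [
    [-33,31,0,0,0],
    [-68,65,0,0,0],
    [-102,98,0,0,0],
    [-130,125,0,0,0],
    [-130,125,0,0,0]
  ]
}}

```text
t: 15.7
eef_pos: [630.3, -158.3, 242.6]
tcp_rot: [-3.14, -0.0, 1.605]
ft_force: [-0.5, 0.8, -2.3]
opening: 0.591
grip_force: 30.0
```

Call:
{"api": "arm_command", "payload": {
  "targets": [
    [0,0,30,0,0],
    [0,0,65,0,0],
    [0,0,100,0,0],
    [0,0,125,0,0],
    [0,0,125,0,0]
  ]
}}

```text
t: 16.2
eef_pos: [626.1, -154.2, 116.0]
tcp_rot: [-3.134, -0.003, 1.608]
ft_force: [-0.1, -0.6, -2.4]
opening: 0.588
grip_force: 30.0
```

```bash
python3 - <<'E'
from cell import env
from h import *
s=env.state();print(s["eef_pos"],s["tcp_rot"],s["opening"]);go(s,629.3,-160,105.5,92.1)
E
```

```text
[ 626.11517494 -154.24996234  116.01775233] [-3.13444946e+00 -3.07910807e-03  1.60807212e+00] 0.5875076641520652
move [-5.9  3.  10.5] turn 0.04 rows 0.24805576627637546 0.00416133474914866
```

Call:
{"api": "arm_command", "payload": {
  "targets": [
    [-5,2,2,0,0],
    [-5,2,4,0,0],
    [-5,2,6,0,0],
    [-5,2,6,0,0]
  ]
}}

```text
t: 16.6
eef_pos: [630.8, -160.8, 114.9]
tcp_rot: [3.141, 0.0, 1.608]
ft_force: [0.2, 0.4, -2.5]
opening: 0.59
grip_force: 30.0
```

Call:
{"api": "arm_command", "payload": {
  "targets": [
    [0.8,-1.5,3,0,0],
    [0.8,-1.5,6,0,0],
    [0.8,-1.5,8,0,0],
    [0.8,-1.5,9,0,0],
    [0.8,-1.5,9,0,0]
  ]
}}

```text
t: 17.1
eef_pos: [629.1, -160.0, 105.7]
tcp_rot: [3.141, -0.0, 1.608]
ft_force: [-1.3, 1.3, 3.4]
opening: 0.59
grip_force: 30.0
```

Call:
{"api": "arm_command", "payload": {
  "targets": [
    [0,0,0.5,0,0],
    [0,0,0.5,0,0.8],
    [0,0,0.5,0,1],
    [0,0,0.5,0,1],
    [0,0,0.5,0,1]
  ]
}}

```text
t: 17.6
eef_pos: [629.1, -160.1, 104.6]
tcp_rot: [-3.142, -0.0, 1.608]
ft_force: [-0.2, -0.4, 0.1]
opening: 0.866
grip_force: 0.0
```

Call:
{"api": "arm_command", "payload": {
  "targets": [
    [0,0,-20,0,1],
    [0,0,-60,0,1],
    [0,0,-100,0,1],
    [0,0,-145,0,1],
    [0,0,-145,0,1]
  ]
}}

```text
t: 18.1
eef_pos: [630.9, -160.6, 256.0]
tcp_rot: [3.132, 0.004, 1.608]
ft_force: [0.2, -0.1, 0.3]
opening: 0.998
grip_force: 0.0
```

```bash
python3 - <<'E'
from cell import env
from h import *
s=env.state();print(s["eef_pos"],s["tcp_rot"],s["opening"]);go(s,530,-310,250,92.1)
E
```

```text
[ 630.94520836 -160.63121751  256.02433094] [3.13248484 0.00358333 1.60812729] 0.9975342594937042
move [-145.5 -106.5    5.6] turn 0.04 rows 3.607617542676029 0.004529311038377442
```

Call:
{"api": "arm_command", "payload": {
  "targets": [
    [-37,-30,0,0,1],
    [-75,-60,0,0,1],
    [-112,-90,0,0,1],
    [-150,-120,0,0,1],
    [-184,-148,5,0,1]
  ]
}}

```text
t: 18.6
eef_pos: [486.7, -351.0, 244.6]
tcp_rot: [3.141, 0.0, 1.608]
ft_force: [1.5, -0.3, 0.5]
opening: 0.997
grip_force: 0.0
```

Call:
{"api": "arm_command", "payload": {
  "targets": [
    [0,0,0,0,1],
    [0,0,0,0,1]
  ]
}}

```text
t: 18.8
eef_pos: [487.5, -350.0, 244.1]
tcp_rot: [-3.141, -0.001, 1.606]
ft_force: [0.9, 0.4, 0.6]
opening: 0.998
grip_force: 0.0
```

```bash
python3 -c "
from h import *
s,c=look('w4')
f=c['frame'][:,:,::-1]
cv2.imwrite('pics/crop4.png',cv2.resize(f[70:270,90:350],None,fx=3,fy=3,interpolation=2))"
```

```text
[ 487.5 -350.   244.1] [-3.141e+00 -1.000e-03  1.606e+00] 18.8
```

View pics/crop4.png

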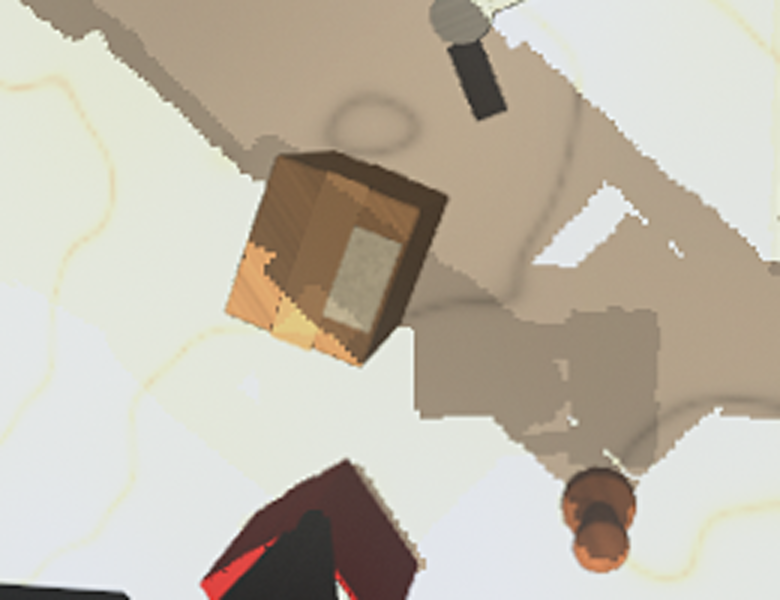

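The mid carton's top has crop corners (278,157), (420,208), (360,365) and (227,312). The red decoy below it at about (310,540) will clear the gripper if I close across the carton's x.

```bash
python3 - <<'E'
from h import *
import pickle
s,c=pickle.load(open("w4.pkl","rb"))
q=plane(c,np.array([(278,157),(420,208),(360,365),(227,312)])/3+[90,70],80,s)[:,:2]
v=(q[0]-q[3])+(q[1]-q[2]);y=np.degrees(np.arctan2(v[1],v[0]))
print(q.mean(0),y,[np.linalg.norm(q[i]-q[i-1]) for i in range(4)])
go(s,*q.mean(0),150,y)
E
```

```text
[ 395.19246038 -313.8667967 ] 69.3040644178712 [np.float64(59.33448163618104), np.float64(54.099016588338955), np.float64(60.29797857788102), np.float64(53.288058407067226)]
move [ 39.3 -90.9  94.2] turn 22.71 rows 2.7335106113467718 2.643240221469927
```

Call:
{"api": "arm_command", "payload": {
  "targets": [
    [13,-30,10,7.5,1],
    [28,-65,35,15,1],
    [39,-91,65,22.7,1],
    [39,-91,94,22.7,1],
    [39,-91,94,22.7,1]
  ]
}}

```text
t: 19.35
eef_pos: [395.2, -311.9, 148.5]
tcp_rot: [-3.137, -0.002, 1.213]
ft_force: [-0.1, -0.7, 0.0]
opening: 1.003
grip_force: 0.0
```

```bash
python3 - <<'E'
from cell import env
from h import *
s=env.state();print(s["eef_pos"],s["tcp_rot"]);go(s,395.2,-313.9,36,69.3)
E
```

```text
[ 395.17705516 -311.87932713  148.45481018] [-3.13742784e+00 -2.19793055e-03  1.21334302e+00]
move [ -2.1   1.2 112.4] turn 0.22 rows 2.2494593108806593 0.0255452808130697
```

Call:
{"api": "arm_command", "payload": {
  "targets": [
    [-2,0.5,40,0,1],
    [-2,0.5,85,0,1],
    [-2,0.5,112,0,1],
    [-2,0.5,112,0,1],
    [-2,0.5,112,0,0.5]
  ]
}}

```text
t: 19.85
eef_pos: [396.6, -316.1, 39.7]
tcp_rot: [3.141, 0.0, 1.213]
ft_force: [-0.3, -0.6, 1.2]
opening: 0.955
grip_force: 0.0
```

Call:
{"api": "arm_command", "payload": {
  "targets": [
    [0,0,0,0,0.3],
    [0,0,0,0,0],
    [0,0,0,0,0],
    [0,0,0,0,0],
    [0,0,0,0,0]
  ]
}}

```text
t: 20.35
eef_pos: [395.5, -316.0, 39.2]
tcp_rot: [3.141, 0.0, 1.212]
ft_force: [-0.2, -0.2, 6.8]
opening: 0.586
grip_force: 30.0
```

Call:
{"api": "arm_command", "payload": {
  "targets": [
    [0,0,0,0,0],
    [0,0,0,0,0],
    [0,0,0,0,0]
  ]
}}

```text
t: 20.65
eef_pos: [395.5, -316.0, 39.2]
tcp_rot: [3.141, 0.0, 1.212]
ft_force: [-0.3, 1.2, 7.8]
opening: 0.589
grip_force: 30.0
```

Call:
{"api": "arm_command", "payload": {
  "targets": [
    [0,0,-40,0,0],
    [0,0,-85,0,0],
    [0,0,-130,0,0],
    [0,0,-170,0,0],
    [0,0,-170,0,0]
  ]
}}

```text
t: 21.15
eef_pos: [396.7, -317.1, 213.4]
tcp_rot: [3.134, 0.003, 1.212]
ft_force: [-0.3, 0.2, -2.4]
opening: 0.591
grip_force: 30.0
```

```bash
python3 - <<'E'
from cell import env
from h import *
s=env.state();print(s["eef_pos"],s["tcp_rot"],s["opening"]);go(s,455,-120,205,92.1)
E
```

```text
[ 396.65637378 -317.08917652  213.38311682] [3.13421761 0.0034295  1.21194062] 0.590914483701584
move [205.1 -14.6   7.6] turn -22.66 rows 4.114287246659451 2.638057914898889
```

Call:
{"api": "arm_command", "payload": {
  "targets": [
    [40,-3,0,-5,0],
    [85,-6,0,-11,0],
    [130,-9,0,-17,0],
    [175,-12,0,-22.7,0],
    [205,-15,0,-22.7,0]
  ]
}}

```text
t: 21.65
eef_pos: [453.2, -116.2, 207.7]
tcp_rot: [-3.14, -0.001, 1.612]
ft_force: [-0.3, -1.1, -0.9]
opening: 0.583
grip_force: 30.0
```

```bash
python3 - <<'E'
from cell import env
from h import *
s=env.state();print(s["eef_pos"],s["tcp_rot"],s["opening"]);go(s,621.2,39.7,205,92.1)
E
```

```text
[ 453.24217737 -116.15174319  207.68902603] [-3.14015601e+00 -1.00044869e-03  1.61246236e+00] 0.5829909063602131
move [148.7 174.3   2.6] turn 0.29 rows 4.582873635617321 0.0334444255747752
```

Call:
{"api": "arm_command", "payload": {
  "targets": [
    [30,35,0,0.2,0],
    [62,72,0,0.2,0],
    [95,111,0,0.2,0],
    [127,149,0,0.2,0],
    [149,174,0,0.2,0]
  ]
}}

```text
t: 22.15
eef_pos: [623.1, 39.1, 207.0]
tcp_rot: [-3.14, -0.0, 1.606]
ft_force: [-0.2, -0.5, -1.4]
opening: 0.588
grip_force: 30.0
```

Call:
{"api": "arm_command", "payload": {
  "targets": [
    [0,0,30,0,0],
    [0,0,70,0,0],
    [0,0,110,0,0],
    [0,0,125,0,0],
    [0,0,125,0,0]
  ]
}}

```text
t: 22.65
eef_pos: [619.9, 36.8, 80.0]
tcp_rot: [-3.135, -0.001, 1.605]
ft_force: [0.8, 0.6, -0.9]
opening: 0.587
grip_force: 30.0
```

Call:
{"api": "arm_command", "payload": {
  "targets": [
    [0,0,0,0,0],
    [0,0,0,0,0]
  ]
}}

```text
t: 22.85
eef_pos: [622.2, 36.6, 84.7]
tcp_rot: [3.14, -0.0, 1.604]
ft_force: [-0.1, 0.2, -2.0]
opening: 0.587
grip_force: 30.0
```

```bash
python3 - <<'E'
from cell import env
from h import *
s=env.state();print(s["eef_pos"],s["tcp_rot"],s["opening"]);go(s,621.2,39.7,69,92.1)
E
```

```text
[622.23921628  36.64577191  84.67009604] [ 3.14006628e+00 -2.28113254e-05  1.60445594e+00] 0.5865637850325885
move [ 3.1 -1.  15.7] turn -0.17 rows 0.31997511753106694 0.019958839689907658
```

Call:
{"api": "arm_command", "payload": {
  "targets": [
    [3,-1,5,-0.2,0],
    [3,-1,10,-0.2,0],
    [3,-1,13,-0.2,0],
    [3,-1,15,-0.2,0],
    [3,-1,15,-0.2,0]
  ]
}}

```text
t: 23.35
eef_pos: [620.6, 39.7, 69.2]
tcp_rot: [3.142, -0.0, 1.608]
ft_force: [-1.6, -0.4, 3.9]
opening: 0.588
grip_force: 30.0
```

Call:
{"api": "arm_command", "payload": {
  "targets": [
    [0,0,0.5,0,0],
    [0,0,1,0,0]
  ]
}}

```text
t: 23.55
eef_pos: [620.6, 39.7, 69.1]
tcp_rot: [3.141, -0.0, 1.608]
ft_force: [-6.1, -0.0, 19.0]
opening: 0.589
grip_force: 30.0
```

Call:
{"api": "arm_command", "payload": {
  "targets": [
    [0,0,-0.8,0,0],
    [0,0,-0.8,0,0.8],
    [0,0,-0.8,0,1],
    [0,0,-0.8,0,1],
    [0,0,-0.8,0,1]
  ]
}}

```text
t: 24.05
eef_pos: [620.7, 39.6, 68.4]
tcp_rot: [-3.142, -0.0, 1.608]
ft_force: [-0.3, 0.1, -0.2]
opening: 0.862
grip_force: 0.0
```

Call:
{"api": "arm_command", "payload": {
  "targets": [
    [0,0,0,0,1],
    [0,0,-40,0,1],
    [0,0,-80,0,1],
    [0,0,-125,0,1],
    [0,0,-170,0,1]
  ]
}}

```text
t: 24.55
eef_pos: [620.3, 39.7, 240.2]
tcp_rot: [-3.141, -0.0, 1.608]
ft_force: [0.9, 0.4, -0.2]
opening: 1.002
grip_force: 0.0
```

Call:
{"api": "arm_command", "payload": {
  "targets": [
    [-40,-20,0,0,1],
    [-85,-40,0,0,1],
    [-130,-50,0,0,1],
    [-175,-50,0,0,1],
    [-220,-50,0,0,1]
  ]
}}

```text
t: 25.05
eef_pos: [578.5, -183.8, 238.9]
tcp_rot: [3.141, 0.0, 1.608]
ft_force: [0.8, 0.5, 0.0]
opening: 0.996
grip_force: 0.0
```

Call:
{"api": "arm_command", "payload": {
  "targets": [
    [-35,15,-30,0,1],
    [-50,30,-60,0,1],
    [-50,30,-60,0,1],
    [-50,30,-60,0,1]
  ]
}}

```text
t: 25.45
eef_pos: [610.5, -231.0, 298.1]
tcp_rot: [-3.142, -0.0, 1.608]
ft_force: [-0.5, 0.7, -0.5]
opening: 1.003
grip_force: 0.0
```

```bash
python3 -c "
from h import *
from cell import env
look('w5')
for n in('scene','side'):
    cv2.imwrite(f'pics/{n}5.png',env.read_camera(n)['frame'][:,:,::-1])"
```

```text
[ 610.5 -231.   298.1] [-3.142 -0.     1.608] 25.45
```

View pics/w5.png

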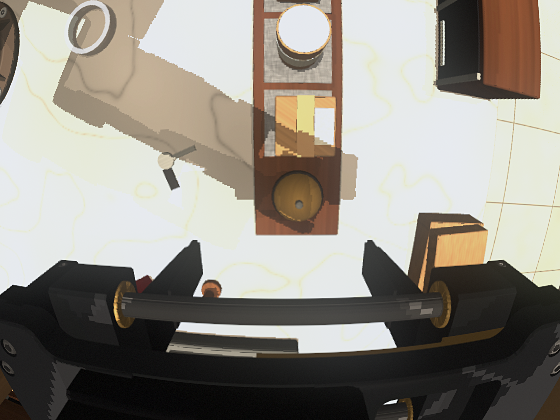

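View pics/scene5.png

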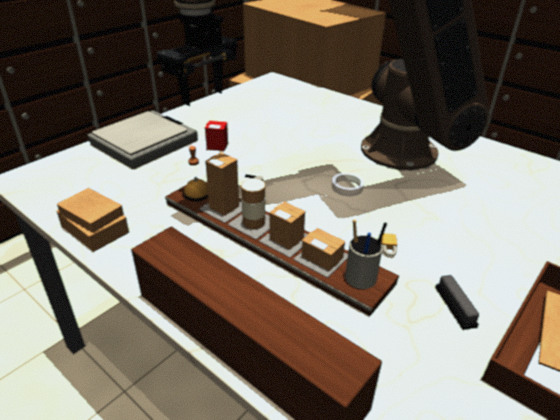

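All four stand in order from bell to pot: tall, tube, mid, low. In the wrist view the tall carton's top spans (275..337, 96..157). I'll check the tall and mid numerically.

```bash
python3 - <<'E'
from h import *
import pickle
s,c=pickle.load(open("w5.pkl","rb"))
q=plane(c,[(275,96),(336,97),(335,157),(275,156)],170,s)[:,:2];print(q.round(1),q.mean(0))
d=pickle.load(open("c0.pkl","rb"))["scene"];d["frame"]=cv2.imread("pics/scene5.png")[:,:,::-1]
topface(None,d,(265,195,310,255),110,120,60)
cv2.imwrite("pics/crop5.png",cv2.resize(d["frame"][190:280,190:350,::-1],None,fx=5,fy=5,interpolation=2))
E
```

```text
[[ 600.  -132.5]
 [ 655.3 -130.4]
 [ 657.5 -186.1]
 [ 601.9 -187.7]] [ 628.66347979 -159.16027694]
top [622.5  42.5] [58.2 65.1] 0.4 px [271 201] [304 222]
```

View pics/crop5.png

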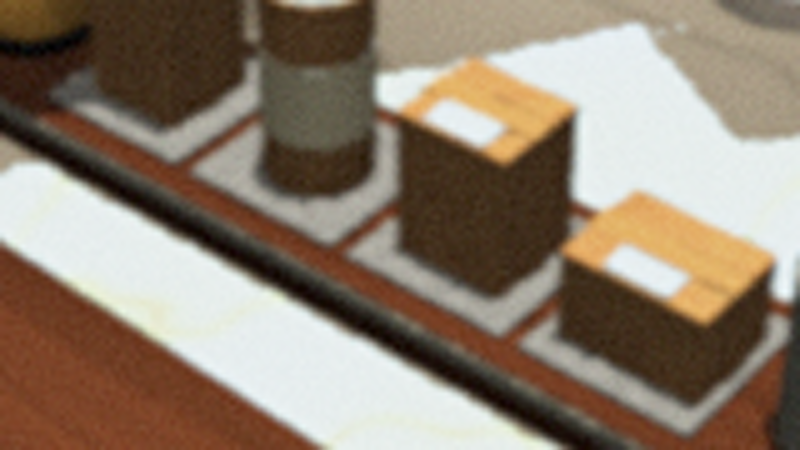

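The crop shows every parcel upright, square and centred. The tall carton is at (628.7,-159.2) and the mid at (622.5,42.5), both within about 2 mm of their mat centres. Handing in.

```bash
python3 -c "
from cell import env
print(env.job_done())"
```

```text
the job is handed in; nothing more can be done
None
```

The four parcels stand upright on their mats in height order, tallest by the bell and shortest by the pen pot, each measured within about 2 mm of its mat's centre; the job is handed in at about 25 s of the 99 s allowed, and no verdict was returned.

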